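Switch the mixing-ball feeder to the other tin

TASK

The left tin (left and right as seen from the robot) under the mixing-ball feeder has its balls already. With a fingertip, push the handle of the seesaw diverter gate all the way over to the right, then press the spring-loaded thumb lever of the stop right down for long enough to let all three waiting steel balls roll down the other chute into the empty tin, and let the lever come back up. Pick nothing up, do not force the mechanism, do not touch the balls or the tins, and leave everything else where it is.

Things in the scene. Friction and masses are not known exactly. Their poses are not given: they have to be found in the camera images.
- feeder: Mixing-ball feeder: sloping aluminium chute deck on a stand with a 350 x 250 mm base plate, fixed. Origin on the bench under the gate pivot; x level, pointing up the slope (tins lie at -x), y left, z up. The deck falls 0.21 rad towards -x, 109 mm up at the pivot. A 24 mm feed trough down the middle forks at the pivot into a left (+y) and a right (-y) chute, each over a tin.
- gate_pivot (a point): Top of the gate's pivot bolt, 35 mm above the deck, at the fork of the chutes, on the feeder's middle line. Chutes are 29 mm wide and end 103 mm in front (-x) of it; all chute walls stand 20 mm above the deck. Nothing on the feeder stands higher than the gate's handle and the thumb lever.
- gate (a joint): Angle (rad) of the seesaw diverter gate about its pivot, -0.38 to 0.38. Negative: handle at the left (+y), blade shuts the right chute, balls go left. Positive: handle at the right (-y), balls go right; +0.38 is fully across, on its stop. Light friction (about 1 N at the handle); stays where it is left. Starts between -0.38 and -0.32.
- gate_handle (a point): Centre of the black 20 mm ball on top of the gate's upright handle, a 12 mm steel post on the gate's arm, 80 mm from the pivot on the tin side (-x). The bare post spans 30 to 10 mm below this point; arm and walls end 31 mm below it. Pushed sideways it travels about 60 mm across the feeder, on an arc about the pivot, from 30 mm left to 30 mm right of the middle line.
- lever (a joint): Angle (rad) of the stop lever: 0 = up, its stop plate down in the trough holding the balls back; 0.5 = thumb pad fully down on its stop, plate raised clear. Balls pass freely above about 0.4. Spring return: about 1.2 N at the pad to start, 2.5 N fully down; goes back to 0 when let go.
- lever_pad (a point): Centre of the top of the stop lever's round black thumb pad, 30 mm across, 167 mm above the bench, left of the trough. The lever lies across the feeder (along y) over a pivot 66 mm to the right of the pad. Pressed down, the pad travels about 32 mm and a few mm sideways. Space is free around it except towards the trough.
- tin_served: Open steel tin, 96 mm across, 70 mm high, 3 mm wall, standing on the base plate under the left (+y) chute; two balls already lie in it. Origin centre of underside.
- tin_empty: The same kind of tin, empty, under the right (-y) chute. Origin centre of underside.
- ball1_center (a point): Centre of waiting steel ball 1 of 3 (20 mm across, 33 g), in the trough above the stop plate; 1 is the lowest. Let go, all three have run into a tin within about 2 s.
- ball2_center (a point): Centre of waiting steel ball 2 of 3 (20 mm across, 33 g), in the trough above the stop plate; 1 is the lowest. Let go, all three have run into a tin within about 2 s.
- ball3_center (a point): Centre of waiting steel ball 3 of 3 (20 mm across, 33 g), in the trough above the stop plate; 1 is the lowest. Let go, all three have run into a tin within about 2 s.
- old1_center (a point): Centre of ball 1 of the 2 (20 mm across) already lying in the left tin.
- old2_center (a point): Centre of ball 2 of the 2 (20 mm across) already lying in the left tin.
- tape_roll: Bystander: roll of masking tape lying flat, 96 mm across, 25 mm high; origin centre of underside.
- filler_lid: Bystander: pale round tub lid lying flat, 108 mm across, 9 mm high; origin centre of underside.
- hardener_tube: Bystander: white tube with a red cap lying on the bench, about 120 x 30 x 26 mm; origin under its middle.
- spreader: Bystander: filler spreader, 100 mm wide steel blade with a yellow back, lying flat, 16 mm high; origin under its middle.
- water_bottle: Bystander: clear bottle, 64 mm across, 210 mm high; origin centre of underside.
Things that resemble listed ones, but are neither listed nor needed, are in the scene too. What is shaped like the tin_empty but purple or yellow is not meant.

How it is judged:
On the way, in this order (a step that is already met when the one before it is completed fails the run):
1. the diverter gate is rocked fully over to the right while all three balls still wait behind the stop (value of joint gate above 0.32 rad and x of each of ball1_center, ball2_center, ball3_center in the frame of feeder above 0.05 m), for 0.2 s.
2. the thumb lever is pressed right down (value of joint lever above 0.38 rad), for 0.2 s.
At the end, for the whole second after the job is handed in: The three fed balls lie in the right tin and the two earlier balls in the left one (within 42 mm of the tin's axis, below its rim); gate over to the right (joint above 0.32 of 0.38 rad), stop lever back up (below 0.08 rad), both tins upright and at rest (within 0.1 rad) (horizontal distance between each of ball1_center, ball2_center, ball3_center and tin_empty below 0.042 m and z of ball1_center in the frame of tin_empty between 0.004 and 0.05 m and z of ball2_center in the frame of tin_empty between 0.004 and 0.05 m and z of ball3_center in the frame of tin_empty between 0.004 and 0.05 m and horizontal distance between each of old1_center, old2_center and tin_served below 0.042 m and z of old1_center in the frame of tin_served between 0.004 and 0.05 m and z of old2_center in the frame of tin_served between 0.004 and 0.05 m and value of joint gate above 0.32 rad and value of joint lever below 0.08 rad and angle between each of tin_served, tin_empty's own z axis and vertical below 0.1 rad and linear speed of each of tin_served, tin_empty below 0.05 m/s); the robot touches nothing.
It fails at once if a ball is lifted out of the trough, the chutes or a tin (height (world z) of any of ball1_center, ball2_center, ball3_center above 0.165 m or height (world z) of any of old1_center, old2_center above 0.09 m).
It fails at once if the robot touches a ball (contact force between any of ball1, ball2, ball3, old1, old2 and the fingers above 1 N or contact force between any of ball1, ball2, ball3, old1, old2 and the arm above 1 N).
It fails at once if the robot touches a tin, or a tin is shifted more than 20 mm (contact force between any of tin_served, tin_empty and the fingers above 1 N or contact force between any of tin_served, tin_empty and the arm above 1 N or distance of any of tin_served, tin_empty from where it was at the start of the episode above 0.02 m).
It fails at once if a bystander is shifted more than 25 mm (distance of any of tape_roll, filler_lid, hardener_tube, spreader, water_bottle from where it was at the start of the episode above 0.025 m).
It fails at once if the gate or the lever is forced (over 40 N) (contact force between any of gate, lever and the fingers above 40 N or contact force between any of gate, lever and the arm above 40 N).
It also fails if it takes over 38 s, if anything falls off the work surface, if the arm or the gripper's body presses on something with over 40 N, if the wrist force passes 120 N, or if a joint passes its speed limit or range.

ROBOT

A 6-joint arm with a two-finger parallel gripper is mounted at the origin on the work surface. World frame = base frame: x ahead of the robot, y to its left, z up, the work surface at z = 0. Lengths are in m, angles in rad, forces in N, time in s.
With the tool pointing down it reaches from about 0.35 to 0.925 m from the base axis. Payload 6.4 kg.
Tool frame: the origin (TCP) lies on the mounting face of the last link; the fingertips stand 199 mm ahead of it and the grasp point (between the pads) lies 180 mm ahead of it; z points along the fingers, y is the line along which they close (so a half turn about z gives the same grasp; the last joint's range is limited). The gripper opens to 94 mm and grips with 3 to 60 N. Pads are 16 mm wide; open, the fingers measure 119 mm over their backs; the gripper's body (75 mm by 177 mm) begins 78 mm behind the grasp point.
Start: joints at [1.132, 0.245, 1.558, -0, 1.339, -0.174], TCP at [0.17, 0.627, 0.405] pointing down, gripper open.
Joint ranges: [-3.13, 3.13], [-1.02, 2.26], [0.13, 2.54], [-0.95, 4.09], [0.21, 2.88], [-2.74, 2.74]. Speed limits (rad/s): [2.57, 2.57, 3.14, 3.14, 3.14, 3.14].

INTERFACE

Orientations are given as a rotation vector (axis times angle).
In Python, from cell import arm gives the robot as it stands.
- The arm moves only by the tool drive_tool, never from a script. Its arguments are lists of equal length, an entry for each row: "translation": the shift along the world's x, y, z in mm, a list of three; "spin": the turn about the world's z in degrees; "grip": the opening in per cent of the stroke, from 0 (shut) to 100 (fully open). A call has exactly 5 rows; each row is the pose to reach, as a shift and turn from the pose commanded when the call began; what a row does not reach only later rows make up. A row lasts 1/10 s, in which the tool goes at most 50 mm and 8.59 degrees, less where a joint would pass 70% of its speed; a pose out of reach is approached as far as the arm can. A call with a gripper value outside its range is refused whole. The fingers move at their own pace and stop on an object; the grip force is fixed at half the most. Time passes only in rows, so rows that repeat a pose let the fingers close, or fill a call up. It gives the time, the measured TCP pose, the force, the opening and the grip force at its end, in the units of the state.
- arm.sense(): the state, without advancing time (a new reading comes with each control period).
- arm.read_camera(name): name is "side" or "top" or "wrist"; returns a dict with "pixels" (420x560x3 uint8, red, green, blue), "z_map" (420x560 float32, m along the optical axis (not along the pixel's ray), 0 where there is no reading), "mtx" (3x3 intrinsics, pixels), "cam_to_world" (4x4, takes a point from camera to world coordinates); the wrist camera has in their place "hand_eye" (4x4, takes a point from camera to tool coordinates, whose origin is the TCP and whose axes are the flange's). Camera axes: x right, y down, z forward; pixel columns grow to the right and rows downward; lengths in m; the calibration is good to about 2 mm. A picture is of the moment at which its call begins: read the wrist's pose just before it.
- arm.hand_in(): hands the job in; it is judged then, once.
Trained networks look in a picture, given as the dict that the camera call returned (one of the last four; its "shot" number tells which), for a name from the list of things; names that differ only in an ending like _2 or _b are one class to them, and where a whole thing is asked for, a point or a joint stands for the part that bears it (a point fixed in the world has none). Each returns a list of dicts, best first, with "confidence" (0 to 1); they miss things now and then, are a little off and sometimes report something else, mostly with a low value. They report only what shows in the picture. A call takes as long as a camera call. They do not tell look-alikes from the thing itself.
- arm.look_for(name, picture): "at" ([row, column] as shares, 0 to 1, of the picture: columns of its width, rows of its height, amid what is visible of it).
The state is a dict: "clock": time; "joint_positions": joint angles; "joint_velocities": joint speeds; "tau": joint torques, N m; "tcp_pos": TCP position; "ee_rot": TCP orientation; "wrist_force": force on the tool from outside, world axes, zero at the start; "ft_torque": the same for the moment, N m; "gripper_width": opening from 0.0 (shut) to 1.0 (fully open); "finger_force": force on a finger pad.
Only numpy, scipy, OpenCV 4.12 (cv2) and the standard library are available. Lean on these libraries where they do the work, as an engineer would, in place of code of your own. Each camera call takes 0.05 s, during which the arm holds its last target. There are 200 camera calls.

## Working session

There is one attempt and no reset: what is moved stays moved. The work goes in short steps, Python scripts to look and compute and a tool call to move; the robot and the scene stay as the last step left them, time stands still between calls to the robot, and variables do not carry over. Pictures are saved under pics/ and viewed, at most 10 in all, crops included, and the job is handed in when it is done.

Besides the shell and the picture viewer there is one more tool, called after "Emit:" as name(argument=value, ...), one argument or row to a line, values as JSON. drive_tool: Moves the arm, as the interface text tells. Its arguments: {"type":"object","properties":{"translation":{"type":"array","items":{"type":"array","items":{"type":"number"}}},"spin":{"type":"array","items":{"type":"number"}},"grip":{"type":"array","items":{"type":"number"}}},"required":["translation","spin","grip"]}

```bash
mkdir -p pics; cat > h.py <<'E'
import numpy as np,cv2
from cell import arm
def save(p,n): cv2.imwrite('pics/'+n+'.png',cv2.cvtColor(p['pixels'],cv2.COLOR_RGB2BGR))
def w(p,r,c,k=2):
    H,W=p['z_map'].shape
    r,c=int(round(r)),int(round(c))
    z=p['z_map'][max(r-k,0):r+k+1,max(c-k,0):c+k+1]; z=np.median(z[z>0])
    q=np.linalg.inv(p['mtx'])@[c,r,1]*z
    return (p['cam_to_world']@[*q,1])[:3]
E
python3 - <<'E'
from h import *
s=arm.sense();print(s['clock'],s['tcp_pos'],s['ee_rot'],s['gripper_width'])
for n in('top','side'):
    p=arm.read_camera(n);save(p,n)
    for t in('gate_handle','gate_pivot','lever_pad','tin_served','tin_empty','ball1_center'):
        for d in arm.look_for(t,p)[:3]:
            r,c=d['at'][0]*420,d['at'][1]*560
            print(n,t,round(d['confidence'],2),round(r),round(c),w(p,r,c).round(3))
E
```

```text
0.0 [0.17002154 0.6271386  0.40358872] [-4.14682589e-01 -3.11352723e+00  2.72277120e-03] 0.9992022608801571
top gate_handle 0.55 202 266 [0.566 0.036 0.105]
top gate_pivot 0.95 195 269 [0.579 0.027 0.13 ]
top lever_pad 0.69 162 246 [0.659 0.084 0.163]
top tin_served 0.8 237 235 [0.486 0.129 0.012]
top tin_empty 0.81 301 358 [ 0.305 -0.21   0.006]
top tin_empty 0.78 247 281 [ 0.455 -0.     0.012]
top tin_empty 0.76 304 191 [0.301 0.251 0.006]
side gate_handle 0.87 206 268 [0.558 0.039 0.13 ]
side gate_handle 0.44 297 221 [0.591 0.264 0.023]
side gate_pivot 0.94 227 252 [0.579 0.098 0.102]
side lever_pad 0.74 203 223 [0.655 0.093 0.156]
side tin_served 0.66 257 287 [0.492 0.084 0.01 ]
side tin_empty 0.88 233 315 [0.432 0.037 0.072]
side tin_empty 0.77 200 376 [ 0.306 -0.158  0.065]
side tin_empty 0.56 323 350 [0.296 0.223 0.003]
```

View pics/top.png

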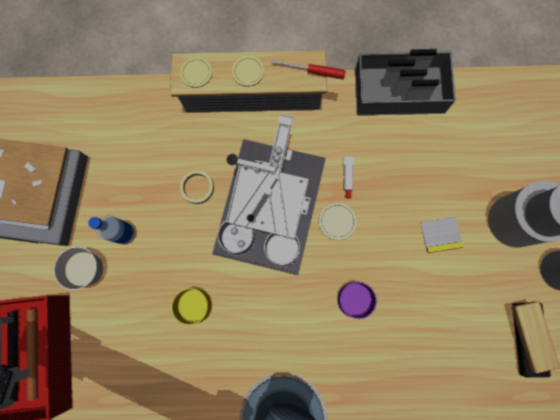

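View pics/side.png

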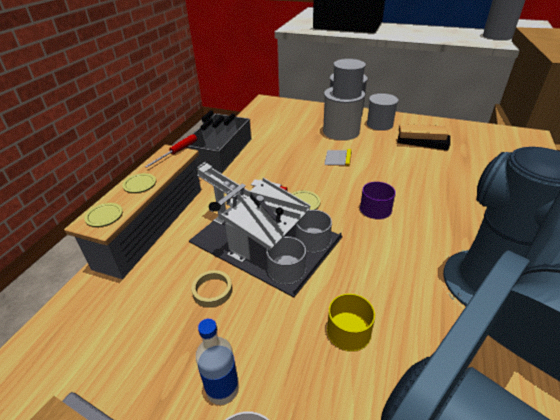

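The top view shows the feeder in the middle: black handle ball near row 218, col 250, the thumb pad near (160, 232), and the metal tins at (237, 235) and (247, 281). The detector's handle and pad points are off the black blobs, so I'll measure those directly.

```bash
python3 - <<'E'
from h import *
p=arm.read_camera('top')
for n,(r,c) in {'handle':(218,250),'pad':(160,232),'tinL':(237,235),'tinR':(247,281)}.items():
    if n[0]!='t':
        g=p['pixels'].max(2)[r-9:r+10,c-9:c+10]; ys,xs=np.where(g<45); 
        P=np.array([w(p,r-9+y,c-9+x,0) for y,x in zip(ys,xs) if p['z_map'][r-9+y,c-9+x]>0])
        P=P[P[:,2]>P[:,2].max()-.02]; print(n,len(P),P.mean(0).round(4),P[:,2].max().round(4), np.ptp(P,0).round(3))
# cloud of feeder
z=p['z_map'];vv,uu=np.mgrid[110:280,205:335]
Q=np.linalg.inv(p['mtx'])@np.stack([uu.ravel(),vv.ravel(),np.ones(uu.size)])*z[110:280,205:335].ravel()
X=(p['cam_to_world'][:3,:3]@Q).T+p['cam_to_world'][:3,3]
np.save('X.npy',X)
# base plate corners
col=p['pixels'][110:280,205:335].reshape(-1,3).max(1)
b=X[(col<90)&(X[:,2]<.02)&(X[:,2]>-.005)]
R=cv2.minAreaRect(b[:,:2].astype(np.float32));print(R, len(b))
im=p['pixels'][105:285,195:345]
cv2.imwrite('pics/crop.png',cv2.resize(cv2.cvtColor(im,cv2.COLOR_RGB2BGR),None,fx=3.3,fy=3.3,interpolation=cv2.INTER_CUBIC))
p=arm.read_camera('side')
im=p['pixels'][150:300,180:350]
cv2.imwrite('pics/crop2.png',cv2.resize(cv2.cvtColor(im,cv2.COLOR_RGB2BGR),None,fx=4,fy=4,interpolation=cv2.INTER_CUBIC))
for n,(r,c) in {'handle':(211,279),'pad':(206,214)}.items():
    g=p['pixels'].max(2)[r-9:r+10,c-9:c+10]; ys,xs=np.where(g<45)
    P=np.array([w(p,r-9+y,c-9+x,0) for y,x in zip(ys,xs) if p['z_map'][r-9+y,c-9+x]>0])
    if len(P):print('side',n,len(P),np.median(P,0).round(4),P[:,2].max().round(4),np.ptp(P,0).round(3))
E
```

```text
handle 29 [0.5153 0.072  0.1617] 0.1671 [0.012 0.013 0.01 ]
pad 43 [0.6647 0.1217 0.1687] 0.1749 [0.019 0.018 0.01 ]
((0.6272965669631958, 0.04677481949329376), (0.485826313495636, 0.3471703827381134), 0.6800807118415833) 2845
side handle 68 [0.5139 0.078  0.1536] 0.1636 [0.024 0.013 0.043]
side pad 86 [0.6625 0.1226 0.1661] 0.1709 [0.026 0.031 0.009]
```

View pics/crop.png

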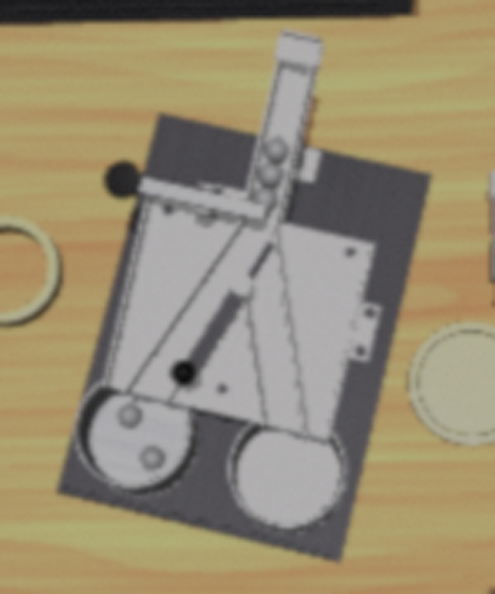

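View pics/crop2.png

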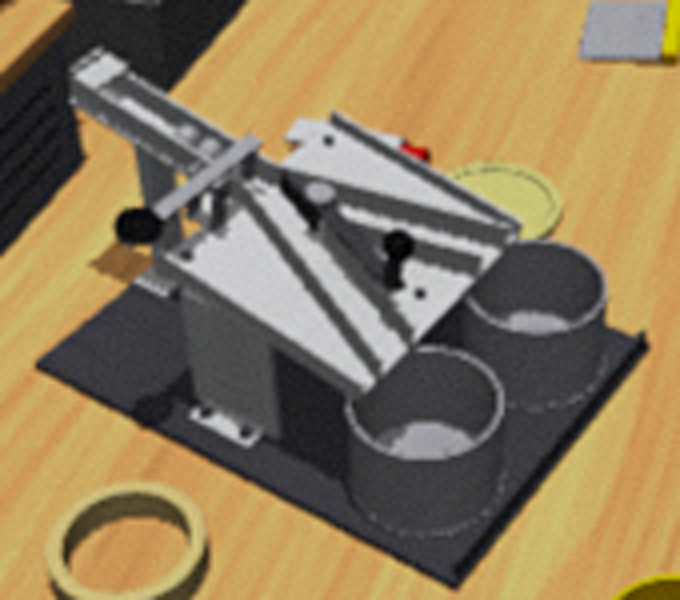

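The crops show the handle ball on the left chute side and the pad on the far left of the lever arm. From the base edges, the feeder yaw is about -0.245 rad, and the tool's closing axis already lies along the feeder's y. I'll go to the left of the handle.

Emit:
drive_tool(
  translation=[
    [26,-38,10],
    [52,-76,20],
    [78,-114,30],
    [104,-152,40],
    [130,-190,50],
  ],
  spin=[0,0,0,0,0],
  grip=[0,0,0,0,0],
)

```text
clock: 1.3
tcp_pos: [0.3007, 0.4358, 0.4552]
ee_rot: [0.414, 3.114, 0.001]
wrist_force: [1.0, 0.7, -0.4]
gripper_width: 0.611
finger_force: 0.0
```

Emit:
drive_tool(
  translation=[
    [26,-38,0],
    [52,-76,0],
    [78,-114,0],
    [104,-152,0],
    [130,-190,0],
  ],
  spin=[0,0,0,0,0],
  grip=[0,0,0,0,0],
)

```text
clock: 1.8
tcp_pos: [0.4307, 0.2456, 0.455]
ee_rot: [0.415, 3.113, 0.001]
wrist_force: [1.0, -0.6, -0.0]
gripper_width: 0.187
finger_force: 0.0
```

Emit:
drive_tool(
  translation=[
    [25,-30,0],
    [50,-60,0],
    [75,-90,0],
    [92,-131,0],
    [92,-131,0],
  ],
  spin=[0,0,0,0,0],
  grip=[0,0,0,0,0],
)

```text
clock: 2.3
tcp_pos: [0.5237, 0.1128, 0.4546]
ee_rot: [0.423, 3.112, -0.002]
wrist_force: [0.8, 0.0, -0.9]
gripper_width: 0.005
finger_force: 0.0
```

```bash
python3 - <<'E'
from h import *
from scipy.spatial.transform import Rotation as Ro
s=arm.sense();p=arm.read_camera('wrist');save(p,'wrist')
T=np.eye(4);T[:3,:3]=Ro.from_rotvec(s['ee_rot']).as_matrix();T[:3,3]=s['tcp_pos']
p['cam_to_world']=T@p['hand_eye']
print(s['clock'],s['tcp_pos'],T[:3,1],s['wrist_force'])
for t in('gate_handle','gate_pivot','lever_pad'):
    for d in arm.look_for(t,p)[:2]:
        r,c=d['at'][0]*420,d['at'][1]*560
        print(t,round(d['confidence'],2),round(r),round(c),w(p,r,c).round(4))
X=[]
g=p['pixels'].max(2);vs,us=np.where((g<45)&(p['z_map']>0))
P=np.array([w(p,v,u,0) for v,u in zip(vs,us)])
for n,c in(('handle',(.5145,.0745)),('pad',(.663,.122))):
    q=P[(np.hypot(P[:,0]-c[0],P[:,1]-c[1])<.025)&(P[:,2]>.14)&(P[:,2]<.18)]
    if len(q):print(n,len(q),q.mean(0).round(4),q.min(0).round(4),q.max(0).round(4))
E
```

```text
2.3 [0.52365787 0.11277471 0.45464352] [ 2.67133935e-01  9.63658978e-01 -9.13670115e-04] [ 0.81397842  0.0016205  -0.87730968]
gate_handle 0.59 245 231 [0.5512 0.0544 0.1298]
gate_pivot 0.73 221 215 [0.5306 0.0375 0.097 ]
handle 354 [0.5126 0.0762 0.1596] [0.5044 0.0666 0.1505] [0.5234 0.0843 0.1639]
```

View pics/wrist.png

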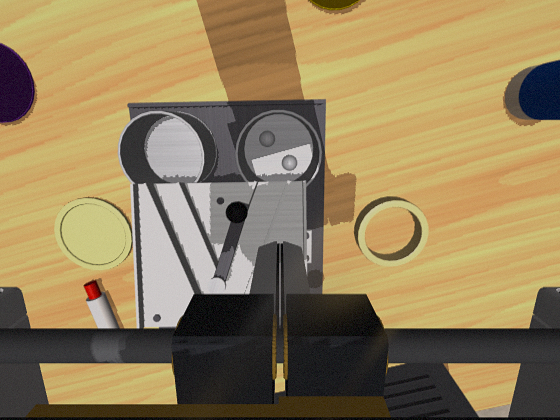

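The wrist view shows the handle ball at row 212, col 237, with the closed fingertips at the right of it (feeder left). Its centre is about (0.514, 0.0755, 0.154). I'll descend to 14 mm below the ball centre.

Emit:
drive_tool(
  translation=[
    [0,0,-40],
    [0,0,-80],
    [0,0,-105],
    [0,0,-114],
    [0,0,-114],
  ],
  spin=[0,0,0,0,0],
  grip=[0,0,0,0,0],
)

```text
clock: 3.0
tcp_pos: [0.5215, 0.1173, 0.3398]
ee_rot: [-0.412, -3.112, 0.0]
wrist_force: [0.0, 0.8, 0.4]
gripper_width: 0.008
finger_force: 0.0
```

Emit:
drive_tool(
  translation=[
    [-1,-5,0],
    [-2,-9,0],
    [-4,-15,0],
    [-5,-21,0],
    [-7,-27,0],
  ],
  spin=[0,0,0,0,0],
  grip=[0,0,0,0,0],
)

```text
clock: 3.5
tcp_pos: [0.515, 0.0888, 0.3411]
ee_rot: [0.415, 3.114, 0.001]
wrist_force: [0.4, 1.8, 0.2]
gripper_width: 0.005
finger_force: 0.6
```

Emit:
drive_tool(
  translation=[
    [-2,-7,0],
    [-4,-14,0],
    [-5,-21,0],
    [-7,-28,0],
    [-9,-35,0],
  ],
  spin=[0,0,0,0,0],
  grip=[0,0,0,0,0],
)

```text
clock: 4.0
tcp_pos: [0.5061, 0.0537, 0.3407]
ee_rot: [0.415, 3.113, -0.0]
wrist_force: [1.9, 0.5, -0.9]
gripper_width: 0.003
finger_force: 0.6
```

Emit:
drive_tool(
  translation=[
    [-0.5,-2,0],
    [-1,-4,0],
    [-1.5,-6,0],
    [-2,-8,0],
    [-2,-8,0],
  ],
  spin=[0,0,0,0,0],
  grip=[0,0,0,0,0],
)

```text
clock: 4.5
tcp_pos: [0.5041, 0.0463, 0.3408]
ee_rot: [-0.415, -3.114, 0.0]
wrist_force: [0.5, 0.3, -0.1]
gripper_width: 0.001
finger_force: 0.2
```

Emit:
drive_tool(
  translation=[
    [-0.3,-1,0],
    [-0.5,-2,0],
    [-0.7,-3,0],
    [-1,-4,0],
    [-1,-4,0],
  ],
  spin=[0,0,0,0,0],
  grip=[0,0,0,0,0],
)

```text
clock: 5.0
tcp_pos: [0.5031, 0.0423, 0.3407]
ee_rot: [-0.415, -3.114, 0.0]
wrist_force: [0.7, 0.6, 1.3]
gripper_width: 0.003
finger_force: 0.5
```

Emit:
drive_tool(
  translation=[
    [-0.1,-0.5,0],
    [-0.3,-1,0],
    [-0.4,-1.5,0],
    [-0.5,-2,0],
    [-0.5,-2,0],
  ],
  spin=[0,0,0,0,0],
  grip=[0,0,0,0,0],
)

```text
clock: 5.5
tcp_pos: [0.5027, 0.0412, 0.3407]
ee_rot: [0.415, 3.113, 0.006]
wrist_force: [2.7, 6.7, -0.6]
gripper_width: 0.008
finger_force: 4.0
```

The force rose to 7 N, so the gate is on its stop. I'll back off and lift, then go over the pad and check.

Emit:
drive_tool(
  translation=[
    [2,10,0],
    [5,20,10],
    [15,35,50],
    [40,50,70],
    [70,60,75],
  ],
  spin=[0,0,0,0,0],
  grip=[0,0,0,0,0],
)

```text
clock: 6.0
tcp_pos: [0.5736, 0.1019, 0.4201]
ee_rot: [0.412, 3.108, -0.0]
wrist_force: [0.8, 0.4, -0.5]
gripper_width: 0.003
finger_force: 0.0
```

Emit:
drive_tool(
  translation=[
    [40,20,0],
    [80,35,0],
    [80,35,0],
    [80,35,0],
    [80,35,0],
  ],
  spin=[0,0,0,0,0],
  grip=[0,0,0,0,0],
)

```text
clock: 6.5
tcp_pos: [0.6519, 0.1354, 0.4161]
ee_rot: [-0.415, -3.114, 0.001]
wrist_force: [0.5, 0.4, 0.2]
gripper_width: 0.005
finger_force: 0.0
```

```bash
python3 - <<'E'
from h import *
s=arm.sense();print(s['clock'],s['tcp_pos'],s['wrist_force'])
p=arm.read_camera('side')
im=p['pixels'][140:290,180:350]
cv2.imwrite('pics/crop3.png',cv2.resize(cv2.cvtColor(im,cv2.COLOR_RGB2BGR),None,fx=4,fy=4,interpolation=cv2.INTER_CUBIC))
E
```

```text
6.5 [0.65191868 0.13542945 0.41608868] [0.54034883 0.41590465 0.18652459]
```

View pics/crop3.png

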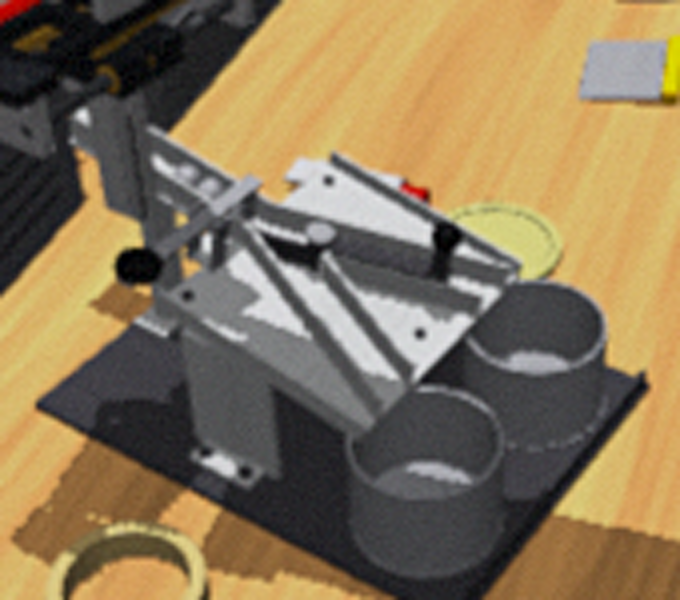

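The side view shows the handle ball, at crop position (445, 237), against the right wall. The lever is still up with the balls behind it, and the fingers are clear above. Next I press the pad slightly outboard of its centre.

Emit:
drive_tool(
  translation=[
    [14,-5,0],
    [14,-5,-15],
    [14,-5,-30],
    [14,-5,-40],
    [14,-5,-43],
  ],
  spin=[0,0,0,0,0],
  grip=[0,0,0,0,0],
)

```text
clock: 7.05
tcp_pos: [0.6656, 0.1304, 0.3698]
ee_rot: [-0.414, -3.11, 0.001]
wrist_force: [-0.5, 0.4, -1.0]
gripper_width: 0.006
finger_force: 0.0
```

Emit:
drive_tool(
  translation=[
    [0,0,-5],
    [0,0,-10],
    [0,0,-15],
    [0,0,-20],
    [0,0,-25],
  ],
  spin=[0,0,0,0,0],
  grip=[0,0,0,0,0],
)

```text
clock: 7.55
tcp_pos: [0.6668, 0.1303, 0.3479]
ee_rot: [0.415, 3.113, 0.0]
wrist_force: [0.6, -0.1, 0.7]
gripper_width: 0.003
finger_force: 0.8
```

Emit:
drive_tool(
  translation=[
    [0,0,-5],
    [0,0,-9],
    [0,0,-11],
    [0,0,-13],
    [0,0,-14],
  ],
  spin=[0,0,0,0,0],
  grip=[0,0,0,0,0],
)

```text
clock: 8.05
tcp_pos: [0.6666, 0.1303, 0.3335]
ee_rot: [-0.415, -3.114, 0.0]
wrist_force: [0.4, 0.2, 1.9]
gripper_width: 0.003
finger_force: 0.8
```

Emit:
drive_tool(
  translation=[
    [0,0,-0.5],
    [0,0,-1],
    [0,0,-1.5],
    [0,0,-2],
    [0,0,-2],
  ],
  spin=[0,0,0,0,0],
  grip=[0,0,0,0,0],
)

```text
clock: 8.55
tcp_pos: [0.6666, 0.1304, 0.3317]
ee_rot: [0.415, 3.114, 0.0]
wrist_force: [-0.1, -0.8, 1.4]
gripper_width: 0.005
finger_force: 0.9
```

Emit:
drive_tool(
  translation=[
    [0,0,-0.5],
    [0,0,-1],
    [0,0,-1.5],
    [0,0,-2],
    [0,0,-2],
  ],
  spin=[0,0,0,0,0],
  grip=[0,0,0,0,0],
)

```text
clock: 9.05
tcp_pos: [0.6666, 0.1304, 0.3296]
ee_rot: [-0.415, -3.114, -0.0]
wrist_force: [1.1, -0.9, 2.2]
gripper_width: 0.005
finger_force: 0.9
```

```bash
python3 - <<'E'
from h import *
s=arm.sense();print(s['clock'],s['tcp_pos'],s['wrist_force'])
p=arm.read_camera('side')
im=p['pixels'][140:290,180:350]
cv2.imwrite('pics/crop4.png',cv2.resize(cv2.cvtColor(im,cv2.COLOR_RGB2BGR),None,fx=4,fy=4,interpolation=cv2.INTER_CUBIC))
E
```

```text
9.05 [0.66660956 0.13038323 0.3295745 ] [ 1.06075313 -0.87166073  2.20362251]
```

View pics/crop4.png

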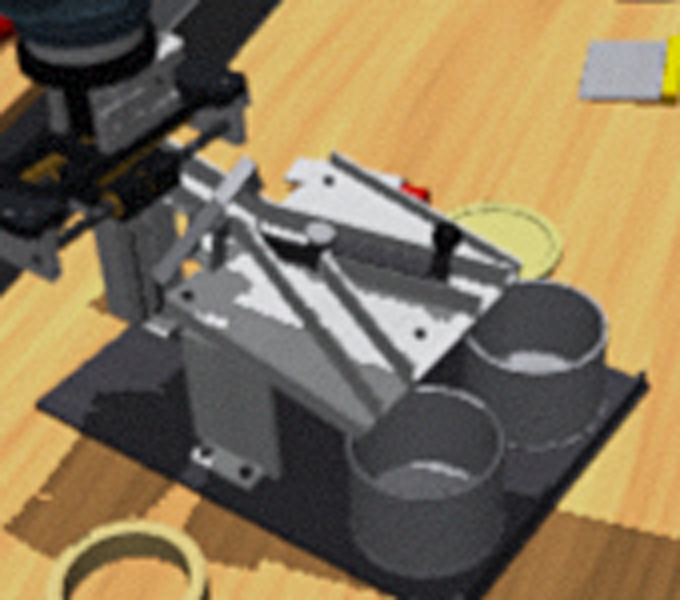

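The lever is well tilted in the picture and the trough above the stop looks empty. I'll press a little further until I feel the stop, then hold.

Emit:
drive_tool(
  translation=[
    [0,0,-0.5],
    [0,0,-1],
    [0,0,-1.5],
    [0,0,-2],
    [0,0,-2],
  ],
  spin=[0,0,0,0,0],
  grip=[0,0,0,0,0],
)

```text
clock: 9.6
tcp_pos: [0.6667, 0.1304, 0.328]
ee_rot: [0.415, 3.114, -0.0]
wrist_force: [-0.4, 0.6, 4.9]
gripper_width: 0.005
finger_force: 1.6
```

Emit:
drive_tool(
  translation=[
    [0,0,-0.5],
    [0,0,-1],
    [0,0,-1.5],
    [0,0,-1.5],
    [0,0,-1.5],
  ],
  spin=[0,0,0,0,0],
  grip=[0,0,0,0,0],
)

```text
clock: 10.1
tcp_pos: [0.6668, 0.1304, 0.3274]
ee_rot: [0.414, 3.113, 0.0]
wrist_force: [-2.3, -0.3, 7.3]
gripper_width: 0.008
finger_force: 3.2
```

The stop is felt at 7 N. I'll hold there for 1.5 s, then release.

Emit:
drive_tool(
  translation=[
    [0,0,0],
    [0,0,0],
    [0,0,0],
    [0,0,0],
    [0,0,0],
  ],
  spin=[0,0,0,0,0],
  grip=[0,0,0,0,0],
)

```text
clock: 10.6
tcp_pos: [0.6668, 0.1304, 0.3274]
ee_rot: [0.415, 3.113, 0.0]
wrist_force: [-2.1, -0.5, 7.6]
gripper_width: 0.003
finger_force: 3.2
```

Emit:
drive_tool(
  translation=[
    [0,0,0],
    [0,0,0],
    [0,0,0],
    [0,0,0],
    [0,0,0],
  ],
  spin=[0,0,0,0,0],
  grip=[0,0,0,0,0],
)

```text
clock: 11.1
tcp_pos: [0.6668, 0.1304, 0.3274]
ee_rot: [0.415, 3.113, 0.0]
wrist_force: [-1.8, -0.2, 7.0]
gripper_width: 0.005
finger_force: 3.2
```

Emit:
drive_tool(
  translation=[
    [0,0,0],
    [0,0,0],
    [0,0,0],
    [0,0,0],
    [0,0,0],
  ],
  spin=[0,0,0,0,0],
  grip=[0,0,0,0,0],
)

```text
clock: 11.6
tcp_pos: [0.6668, 0.1304, 0.3274]
ee_rot: [0.414, 3.113, 0.0]
wrist_force: [-1.9, 0.4, 7.8]
gripper_width: 0.007
finger_force: 3.2
```

Emit:
drive_tool(
  translation=[
    [0,0,10],
    [0,0,22],
    [0,0,36],
    [0,0,60],
    [0,0,100],
  ],
  spin=[0,0,0,0,0],
  grip=[0,0,0,0,0],
)

```text
clock: 12.1
tcp_pos: [0.666, 0.1301, 0.4246]
ee_rot: [-0.414, -3.109, 0.002]
wrist_force: [0.4, 0.7, 0.1]
gripper_width: 0.005
finger_force: 0.0
```

Emit:
drive_tool(
  translation=[
    [-10,40,20],
    [-20,80,20],
    [-30,120,20],
    [-40,160,20],
    [-40,160,20],
  ],
  spin=[0,0,0,0,0],
  grip=[0,0,0,0,0],
)

```text
clock: 12.6
tcp_pos: [0.625, 0.2943, 0.4469]
ee_rot: [0.406, 3.115, 0.001]
wrist_force: [1.2, 0.3, -0.2]
gripper_width: 0.004
finger_force: 0.0
```

```bash
python3 - <<'E'
from h import *
s=arm.sense();print(s['clock'],s['tcp_pos'],s['wrist_force'])
p=arm.read_camera('top')
im=p['pixels'][105:285,195:345]
a=cv2.resize(im,None,fx=2.6,fy=2.6,interpolation=cv2.INTER_CUBIC)
p=arm.read_camera('side')
b=cv2.resize(p['pixels'][140:290,180:350],(400,468))
cv2.imwrite('pics/fin.png',cv2.cvtColor(np.hstack([a,b]),cv2.COLOR_RGB2BGR))
E
```

```text
12.6 [0.62496009 0.294296   0.44691509] [ 1.16777908  0.33029664 -0.16338527]
```

View pics/fin.png

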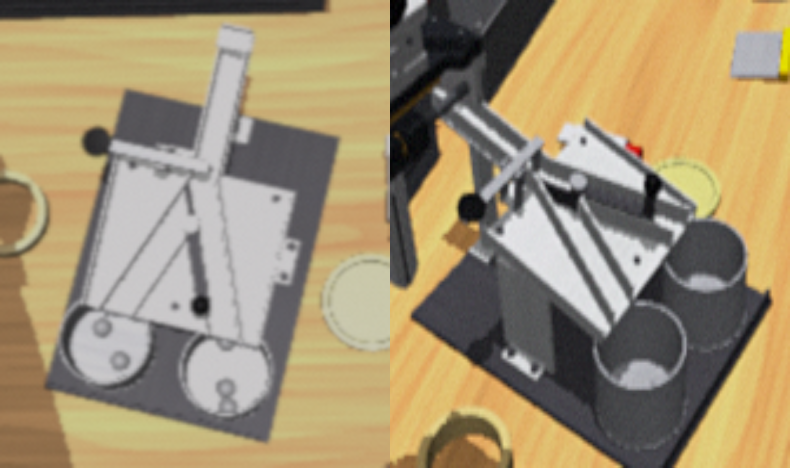

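The final view shows an empty trough, the lever back up and the gate over to the right. Three balls lie in the right tin, at (227, 343), (226, 388) and (228, 405), and two are still in the left one. I'll let things settle and hand in.

Emit:
drive_tool(
  translation=[
    [0,0,0],
    [0,0,0],
    [0,0,0],
    [0,0,0],
    [0,0,0],
  ],
  spin=[0,0,0,0,0],
  grip=[0,0,0,0,0],
)

```text
clock: 13.2
tcp_pos: [0.6268, 0.2899, 0.4462]
ee_rot: [-0.416, -3.114, 0.0]
wrist_force: [0.1, -0.1, -0.2]
gripper_width: 0.005
finger_force: 0.0
```

```bash
python3 -c "
from cell import arm
print(arm.hand_in())"
```

```text
the job is handed in; nothing more can be done
None
```

The gate is fully over to the right, all three balls rolled into the right tin, the lever is back up, and the job was handed in at about 13 s; the hand-in call returned no verdict.

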